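Start the spice grinder and hold its speed paddle at the preset pointer

TASK

Start the countertop spice grinder: press its round start button all the way down and let it come back up. Then push the spring-loaded speed paddle down until it is level with the thin preset pointer beside it and keep it held there for more than two seconds, finishing with the gripper still pressing the paddle (do not let go). Do not shift the pointer, and leave the plate, glasses and spice box where they stand.

Things in the scene. Friction and masses are not known exactly. Their poses are not given: they have to be found in the camera images.
- grinder: White plastic spice grinder, fixed. Origin on the counter under its middle; y along its length (-120 to +150 mm), x across (170 mm), z up. On the +y half a steel jar with black lid (124 mm wide, top 196 mm up) at y = 90 mm; the -y half is a flat deck 85 mm high with the start button. Paddle and pointer stick out beyond its -y end. Its place and turn vary.
- start_top (a point): Centre of the top face of the round grey start button (32 mm across, in a black housing) on the grinder's deck, 55 mm from the grinder's origin towards -y; it is pressed straight down.
- start (a joint): Start button travel in m: 0 up, 0.006 fully down. A spring returns it; fully down takes 5 N.
- paddle: Sprung speed paddle: steel arm 22 mm wide, ending in a grey pad 50 mm across (x), 55 mm along, 8 mm thick. Origin on its hinge (along the grinder's x, at y = -135 mm, 65 mm up). Its -y points along the arm to the pad, z up from the pad. At rest it rises 0.30 rad above level; swings down 0.65 rad to a stop. Spring at the pad: 2 N at rest, 6.5 N at 0.4 rad, 9.5 N at the stop; springs up if let go.
- paddle_pad (a point): Centre of the upper face of the paddle's pad, 125 mm from the hinge line; about 106 mm above the counter at rest. Axes as paddle.
- pointer: Thin steel preset pointer, a bar 7 mm wide, 8 mm thick, 150 mm long, on the paddle's hinge line, 46 mm beside the paddle's centre line on the grinder's +x side (17 mm clear of the pad's edge). Axes as paddle. Stays by friction at 0.18 to 0.50 rad below the paddle's rest direction, different in each run; it can be pushed out of place.
- pointer_mark (a point): Point on the upper face of the pointer at 125 mm from the hinge line, so level with paddle_pad (same height) when the paddle is at the preset. Axes as pointer.
- thali: Cream divided melamine plate, 260 mm across, 24 mm high, loose, to the robot's right. Origin under its centre. To be left alone.
- glass_a: Steel glass, 72 mm across, 100 mm high, loose. Origin under its centre. To be left alone.
- glass_b: A second steel glass like the first. To be left alone.
- spice_box: Round steel spice box with lid, 145 mm across, 76 mm high with its small knob, loose. Origin under its centre. To be left alone.

How it is judged (in metres and radians):
On the way, in this order (a step that is already met when the one before it is completed fails the run):
1. the start button is fully down (value of joint start above 0.005 m), for 0.05 s.
2. the start button is back up (value of joint start below 0.001 m), for 0.1 s.
3. the robot holds the paddle level with the pointer for 2 s (angle between the y axis of paddle and the y axis of pointer, either way round below 0.08 rad and (contact force between paddle and the fingers above 1.5 N or contact force between paddle and the arm above 1.5 N)), for 2 s.
At the end, for the whole second after the job is handed in: The robot itself is still pressing the paddle (more than 1.5 N), which stands still within 0.08 rad of the pointer's direction (10 mm at the pad); the start button is up; the pointer is within 8 mm and the plate, glasses and spice box within 20 mm of where they were (all of step 3 and angular speed of paddle below 0.15 rad/s and value of joint start below 0.001 m and distance of pointer_mark from where it was at the start of the episode below 0.008 m and distance of each of thali, glass_a, glass_b, spice_box from where it was at the start of the episode below 0.02 m); the arm keeps its last pose, push and grip.
It fails at once if the preset pointer is pushed out of place (more than 8 mm at its mark) (distance of pointer_mark from where it was at the start of the episode above 0.008 m).
It fails at once if the plate, a glass or the spice box is shifted by more than 20 mm (distance of any of thali, glass_a, glass_b, spice_box from where it was at the start of the episode above 0.02 m).
It also fails if it takes over 48 s, if anything falls off the work surface, if the arm or the gripper's body presses on something with over 40 N, if the wrist force passes 120 N, or if a joint passes its speed limit or range.

ROBOT

A 6-joint arm with a two-finger parallel gripper is mounted at the origin on the work surface. World frame = base frame: x ahead of the robot, y to its left, z up, the work surface at z = 0. Lengths are in mm, angles in degrees, forces in N, time in s.
With the tool pointing down it reaches from about 300 to 850 mm from the base axis. Payload 4.2 kg.
Tool frame: the origin (TCP) lies midway between the tips of the shut fingers; the grasp point (between the pads) lies env.grasp_offset behind it (env.grasp_offset is the distance from the TCP to the grasp point, in mm); y points along the fingers, x is the direction in which the jaws open and shut, and the axes are right-handed (so a half turn about y gives the same grasp; the last joint's range is limited). The gripper opens to 91 mm and grips with 3 to 60 N. Pads are 32 mm wide; open, the fingers measure 118 mm over their backs; the gripper's body (76 mm by 178 mm) begins 60 mm behind the grasp point.
Start: joints at [73.912, 18.312, 89.639, -0, 72.044, -1.146], TCP at [148.267, 555.572, 213.976] pointing down, gripper open.
Joint ranges: [-177.97, 177.97], [-48.28, 115.42], [12.27, 149.76], [-77.06, 257.06], [2.81, 150.46], [-146.56, 146.56]. Speed limits (degrees/s): [147.25, 147.25, 180, 180, 180, 180].

INTERFACE

Orientations are given as [roll, pitch, yaw] about the fixed x, y, z axes, in that order (R = Rz(yaw) Ry(pitch) Rx(roll)).
In Python, from workcell import state, vision, job, env gives the robot as it stands.
- The arm moves only by the shell command python3 -m handwheel 'ROWS' [FORCE]. ROWS is JSON, a list of rows, each a list of 3 entries, a list of its own where there are three numbers: the finger opening in cm, from 0 to 9.12, then the shift along the tool's x, y, z in cm, then the turn about the tool's y in degrees. A call has 1 to 10 rows; each row is the pose to reach, as a shift and turn from the pose measured when the call began, along the tool's axes at that moment; what a row does not reach only later rows make up. A row lasts 1/10 s, in which the tool goes at most 50 mm and 8.59 degrees, less where a joint would pass 70% of its speed; a pose out of reach is approached as far as the arm can. A call with a gripper value outside its range is refused whole. The fingers move at their own pace and stop on an object; FORCE is the grip in N (left out, the last holds). Time passes only in rows, so rows that repeat a pose let the fingers close. It gives the time, the measured TCP pose, the force and the opening at its end, in the units of the state.
- state(): the state, without advancing time (a new reading comes with each control period).
- vision.grab_frame(name): name is "side" or "top" or "wrist"; returns the picture (480x640x3 uint8, red, green, blue); there is no depth.
- vision.camera_model(name): a dict with "fov_y" (degrees; the focal length in pixels is half the picture's height over the tangent of half this angle, whatever the lens; pixels are square), "cx", "cy" (the principal point, pixels), "extrinsics" (4x4, takes a point from world to camera coordinates). Camera axes: x right, y up, looking along -z (the intrinsics and any distortion apply to the point x, -y, -z); pixel columns grow to the right and rows downward; lengths in mm; the calibration is good to about 2 mm. A picture is of the moment at which its call begins: read the wrist's pose just before it. camera_model takes no time and is no camera call; for the wrist camera it gives the pose at the moment of the call.
- job.job_done(): hands the job in, once; it reports no verdict.
The state is a dict: "time_s": time; "qpos": joint angles; "qvel": joint speeds; "effort": joint torques, N m; "ee_pos": TCP position; "ee_rot": TCP orientation; "force": force on the tool from outside, world axes, zero at the start; "torque": the same for the moment, N m; "gripper_width": finger opening in mm.
Only numpy, scipy, OpenCV 4.12 (cv2) and the standard library are available. Lean on these libraries where they do the work, as an engineer would, in place of code of your own. Each camera call takes 0.05 s, during which the arm holds its last target.

## Working session

There is one attempt and no reset: what is moved stays moved. The work goes in short steps, Python scripts to look and compute and a shell command to move; the robot and the scene stay as the last step left them, time stands still between calls to the robot, and variables do not carry over. Pictures are saved under pics/ and viewed, and the job is handed in when it is done.

```bash
ls; mkdir -p pics
python3 - <<'E'
from workcell import state, vision, job, env
import cv2
print(state()); print(env.grasp_offset)
for n in ("side","top","wrist"):
    m=vision.camera_model(n); print(n,m)
    cv2.imwrite(f"pics/{n}0.png",vision.grab_frame(n)[:,:,::-1])
E
```

```text
pics
{'time_s': 0.0, 'qpos': array([ 7.39131244e+01,  1.83512295e+01,  8.97052464e+01, -1.20882718e-03,
        7.20434230e+01, -1.14454021e+00]), 'qvel': array([ 0.00699345,  0.09085218,  0.0017002 ,  0.07890164, -0.03378519,
       -0.01113726]), 'effort': array([ 2.55946379e-04, -4.12468278e+01, -2.31968558e+01,  7.27141974e-02,
        4.58218670e-02, -1.27844787e-04]), 'ee_pos': array([148.11721507, 555.0834242 , 213.1322609 ]), 'ee_rot': array([-89.99915362,   0.09990188,  75.05803901]), 'force': array([ 0.25827994, -1.04669494,  0.39918787]), 'torque': array([-0.06689596,  0.00831396, -0.0501133 ]), 'gripper_width': 90.87864035013106}
18.8
side {'fov_y': 46.64183131583283, 'cx': 315.5045415914097, 'cy': 228.1271779973589, 'extrinsics': array([[-9.92069485e-01, -1.23859022e-01,  2.13794346e-02,
         5.24426998e+02],
       [ 9.37264359e-02, -6.15664057e-01,  7.82414931e-01,
        -2.44426469e+02],
       [-8.37465991e-02,  7.78213796e-01,  6.22390388e-01,
        -1.07417110e+03],
       [ 0.00000000e+00,  0.00000000e+00,  0.00000000e+00,
         1.00000000e+00]])}
top {
[... 176 characters left out ...]
],
       [ 9.93634513e-01, -2.70476686e-02,  1.09356653e-01,
        -5.66714527e+02],
       [-1.08898447e-01,  1.78745325e-02,  9.93892162e-01,
        -9.79852919e+02],
       [ 0.00000000e+00,  0.00000000e+00,  0.00000000e+00,
         1.00000000e+00]])}
wrist {'fov_y': 66.06166335914264, 'cx': 317.925489287663, 'cy': 238.78343312666917, 'extrinsics': array([[ 2.58313482e-01,  9.66060012e-01, -1.48235869e-03,
        -5.73836113e+02],
       [-9.31445055e-01,  2.48650174e-01, -2.65674990e-01,
         2.98154580e+01],
       [-2.56289395e-01,  7.00081674e-02,  9.64061514e-01,
        -3.89412802e+02],
       [ 0.00000000e+00,  0.00000000e+00,  0.00000000e+00,
         1.00000000e+00]])}
```

View pics/side0.png

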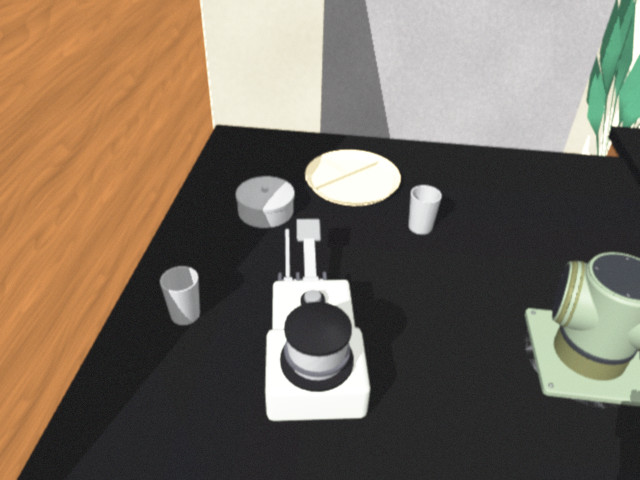

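View pics/top0.png

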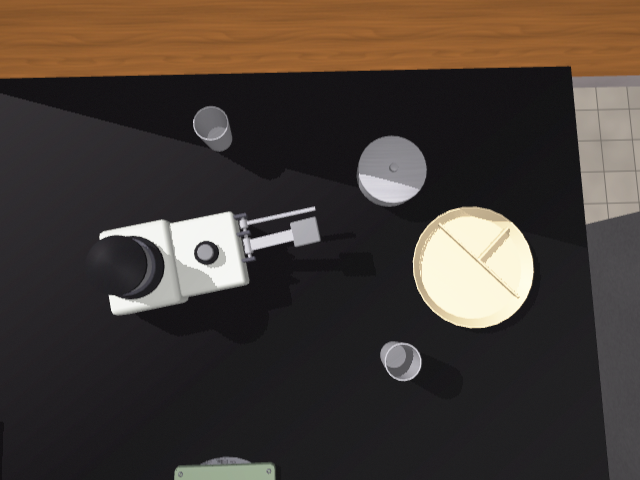

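View pics/wrist0.png

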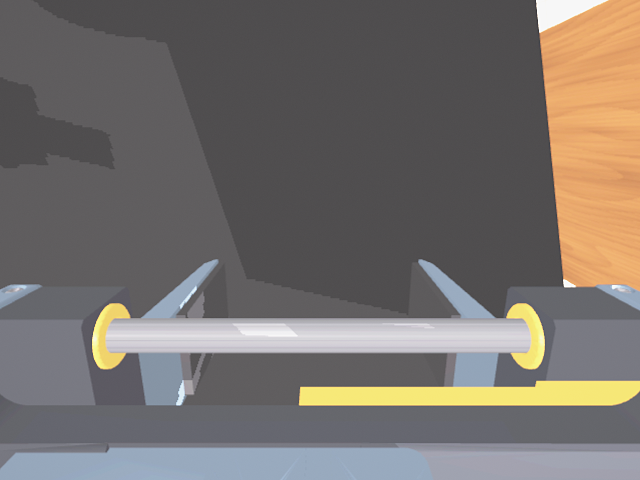

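Side view: the grinder is in the middle, with its button near (312,297), pad near (308,230) and pointer near (288,250). In the top view the button is near (206,252), the pad near (305,232) and the pointer tip near (315,209). The arm is out of view to the left. I'll zoom in next.

Run:
```python
import cv2
a=cv2.imread("pics/top0.png")[180:320,160:340]
cv2.imwrite("pics/topz.png",cv2.resize(a,None,fx=4.2,fy=4.2,interpolation=cv2.INTER_CUBIC))
a=cv2.imread("pics/side0.png")[205:325,250:370]
cv2.imwrite("pics/sidez.png",cv2.resize(a,None,fx=5,fy=5,interpolation=cv2.INTER_CUBIC))
```

```text
(no output)
```

View pics/topz.png

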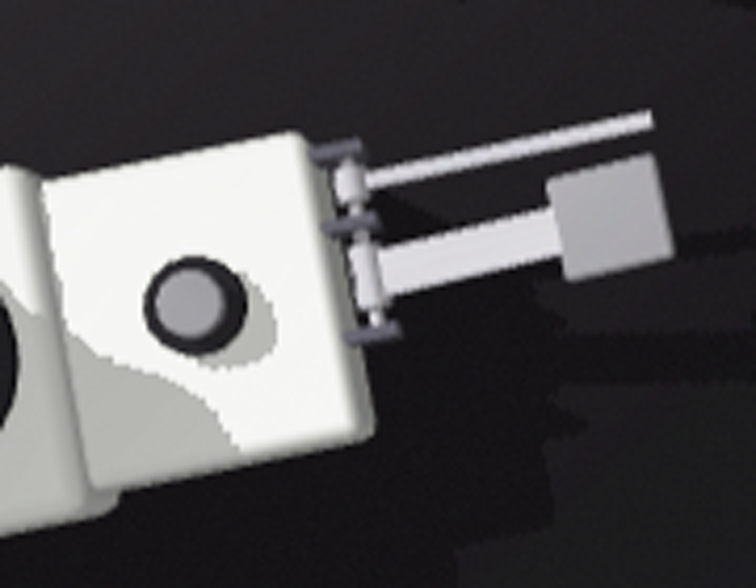

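View pics/sidez.png

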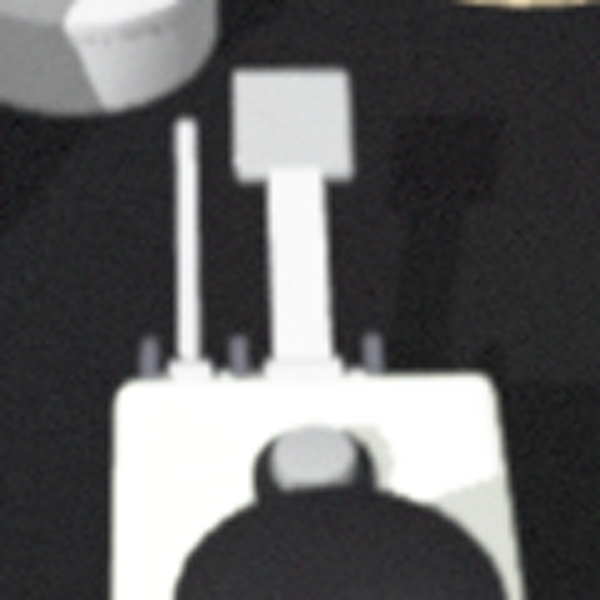

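Top zoom: button disc at about (205.5,252.4) full-frame, pad corners around (291..320, 217..247), pointer tip at about (315,208). In the side zoom the pointer tip is at about (287,229) and the pad spans (297..320, 219..241). Next I'll mask and triangulate.

```bash
cat > h.py <<'E'
import numpy as np, cv2
from workcell import state, vision, job, env
def ray(m,uv):
    f=240/np.tan(np.radians(m["fov_y"])/2); E=np.array(m["extrinsics"])
    d=np.array([(uv[0]-m["cx"])/f,-(uv[1]-m["cy"])/f,-1.0])
    R=E[:3,:3]; return -R.T@E[:3,3], R.T@d/np.linalg.norm(d)
def plane(m,uv,z):
    c,d=ray(m,uv); return c+d*(z-c[2])/d[2]
def tri(m1,p1,m2,p2):
    c1,d1=ray(m1,p1);c2,d2=ray(m2,p2)
    s,t=np.linalg.lstsq(np.stack([d1,-d2],1),c2-c1,rcond=None)[0]
    a,b=c1+s*d1,c2+t*d2; return (a+b)/2,np.linalg.norm(a-b)
def proj(m,P):
    f=240/np.tan(np.radians(m["fov_y"])/2); E=np.array(m["extrinsics"])
    p=E[:3,:3]@np.asarray(P,float)+E[:3,3]
    return np.array([m["cx"]+f*p[0]/-p[2], m["cy"]-f*p[1]/-p[2]])
E
python3 - <<'E'
from h import *
top=cv2.imread("pics/top0.png");side=cv2.imread("pics/side0.png")
mt,ms=vision.camera_model("top"),vision.camera_model("side")
np.set_printoptions(precision=1,suppress=True)
g=cv2.cvtColor(top,cv2.COLOR_BGR2GRAY).astype(int);gs=cv2.cvtColor(side,cv2.COLOR_BGR2GRAY).astype(int)
def comp(g,lo,hi,x0,y0,x1,y1,seed):
    m=np.zeros(g.shape,np.uint8); m[y0:y1,x0:x1]=((g>lo)&(g<hi))[y0:y1,x0:x1]
    n,l,s,c=cv2.connectedComponentsWithStats(m); k=l[seed[1],seed[0]]
    cn=cv2.findContours((l==k).astype(np.uint8),cv2.RETR_EXTERNAL,cv2.CHAIN_APPROX_NONE)[0][0]
    return s[k],c[k],cn
print("grays", g[252,205],g[232,305],g[240,275],g[217,285], gs[230,308],gs[250,311],gs[296,312])
s,cb,_=comp(g,90,200,190,238,222,268,(205,252)); print("button top",s,cb)
s,cp,cn=comp(g,80,200,288,214,324,250,(305,232)); r=cv2.minAreaRect(cn);print("pad top",s,cp,r, cv2.boxPoints(r))
s,cps,cn=comp(gs,100,232,290,212,326,246,(308,230)); r2=cv2.minAreaRect(cn);print("pad side",s,cps,r2,cv2.boxPoints(r2))
s,q,cn=comp(g,80,256,252,200,322,230,(285,217)); q=cn[:,0]; print("ptr top tip",q[q[:,0]>312].tolist())
s,_,cn=comp(gs,100,256,278,220,294,276,(287,245)); q=cn[:,0]; print("ptr side",s,q[q[:,1]<231].tolist())
print("pad tri",tri(mt,r[0],ms,r2[0]), plane(mt,r[0],106))
print("button z", [plane(mt,cb,z) for z in (95,100,105)])
E
```

```text
grays 163 172 218 56 221 249 206
button top [197 244  16  16 204] [204.7 251.7]
pad top [288 216  32  31 690] [304.6 231.4] ((302.38238525390625, 232.02944946289062), (25.46623992919922, 32.25723648071289), 75.96376037597656) [[283.6 223.6]
 [314.9 215.8]
 [321.1 240.5]
 [289.8 248.3]]
pad side [296 219  25  27 519] [307.7 229.4] ((308.0, 232.0), (26.0, 24.0), 90.0) [[296. 219.]
 [320. 219.]
 [320. 245.]
 [296. 245.]]
ptr top tip [[313, 479], [314, 479], [315, 479], [316, 479], [317, 479], [318, 479], [319, 479], [320, 479], [321, 479], [322, 479], [323, 479], [324, 479], [325, 479], [326, 479], [327, 479], [328, 479], [329, 479], [330, 479], [331, 479], [332, 479], [333, 479], [334, 479], [335, 479], [336, 479], [337, 479], [338, 479], [339, 479], [340, 479], [341, 479], [342, 479], [343, 479], [344, 479], [345, 479], [346, 479], [347, 479], [348, 479], [349, 479], [350, 479], [351, 479], [352, 479], [353, 479], [354, 479], [355, 479], [356, 479], [357, 479], [358, 479], [359, 479], [360, 479], [361, 479], [362, 479], [363, 479], [364, 479], [365, 479], [366, 479], [367, 479], [368,
[... 11758 characters left out ...]
352, 0], [351, 0], [350, 0], [349, 0], [348, 0], [347, 0], [346, 0], [345, 0], [344, 0], [343, 0], [342, 0], [341, 0], [340, 0], [339, 0], [338, 0], [337, 0], [336, 0], [335, 0], [334, 0], [333, 0], [332, 0], [331, 0], [330, 0], [329, 0], [328, 0], [327, 0], [326, 0], [325, 0], [324, 0], [323, 0], [322, 0], [321, 0], [320, 0], [319, 0], [318, 0], [317, 0], [316, 0], [315, 0], [314, 0], [313, 0]]
ptr side [285 228   5  48 236] [[286, 228], [285, 229], [285, 230], [289, 230], [288, 229], [287, 228]]
pad tri (array([ 568.7, -172.4,   98. ]), np.float64(0.36707942386834547)) [ 567.9 -172.4  106. ]
button z [array([535.4,  21.2,  95. ]), array([534.9,  20.2, 100. ]), array([534.5,  19.1, 105. ])]
```

Run:
```python
from h import *
mt,ms=vision.camera_model("top"),vision.camera_model("side")
np.set_printoptions(precision=1,suppress=True)
T=lambda u,v:((u+.5)/4.2-.5+160,(v+.5)/4.2-.5+180)
S=lambda u,v:((u+.5)/5-.5+250,(v+.5)/5-.5+205)
# pad corners: near hinge -x side.. order: hinge+x, tip+x, tip-x, hinge-x
P=[]
for a,b in [((547,182),(236,178)),((654,153),(232,70)),((675,253),(350,70)),((569,281),(354,178))]:
    p,e=tri(mt,T(*a),ms,S(*b)); P.append(p); print("pad",p,"err %.1f"%e)
P=np.array(P); c=P.mean(0); print("padc",c,"len",np.linalg.norm(P[1]-P[0]),np.linalg.norm(P[2]-P[3]),"wid",np.linalg.norm(P[0]-P[3]),np.linalg.norm(P[1]-P[2]))
for n,a,b in [("ptr tip",(652,119),(185,120)),("ptr base",(370,183),(189,362)),("button",(191,304),(311,457)),("deck +x",(297,133),(118,380)),("deck -x",(374,437),(494,376))]:
    print(n,*tri(mt,T(*a),ms,S(*b)))
b=plane(mt,T(191,304),98); d=c-b; print("b",b,"dist",np.linalg.norm(d[:2]),"yaw of -y dir",np.degrees(np.arctan2(d[1],d[0])))
# glass rims, jar
```

```text
pad [ 588.8 -147.9   92.7] err 0.6
pad [ 598.3 -198.6  110.8] err 0.4
pad [ 549.4 -207.   110.6] err 3.1
pad [ 540.4 -157.2   91.3] err 1.4
padc [ 569.2 -177.7  101.3] len 54.69908779737431 54.17558586968781 wid 49.26502146994705 49.64860860311209
ptr tip [ 619.6 -199.1   80.2] 0.00667750227951742
ptr base [594.6 -61.   66.2] 1.0934425340689087
button [534.8  19.1 101. ] 1.161649528873955
deck +x [617.3 -28.4  83.9] 1.2737699398308104
deck -x [471.1 -62.2  74.7] 0.9832009478362799
b [534.5  19.7  98. ] dist 200.4237570152981 yaw of -y dir -80.02248268198882
```

The sizes check out: pad 54 × 49.5 mm, and button to pad 200 mm against 198 expected. The grinder is yawed by about 10°. The button is near (534.5, 19.7) and the pointer is at about 0.08–0.10 rad above level. I'll lift first, then move over the button while turning and closing the fingers.

```bash
python3 -m handwheel '[[0,[0,-5,0],0],[0,[-5,-7,-6],8],[0,[-8,-7,-10],16],[0,[-12,-7,-14],24],[0,[-15,-7,-18],32],[0,[-18,-7,-22],40],[0,[-21.5,-7,-26],48],[0,[-24.5,-7,-30],56],[0,[-28,-7,-34],64],[0,[-31,-7,-38],65]]' 20
cat > rel.py <<'E'
import sys
from h import *
from scipy.spatial.transform import Rotation as Ro
s=state(); R=Ro.from_euler("xyz",s["ee_rot"],degrees=True).as_matrix()
t=np.array([float(a) for a in sys.argv[1:4]]); d=R.T@(t-s["ee_pos"])/10
np.set_printoptions(precision=2,suppress=True)
print("t",s["time_s"],"pos",s["ee_pos"],"rot",s["ee_rot"],"F",s["force"],"w",s["gripper_width"],"q",s["qpos"])
print("shift cm",d,"turn",s["ee_rot"][2]-float(sys.argv[4]))
E
python3 rel.py 534.5 19.7 150 10
```

```text
time_s: 1.15
ee_pos: [410.6, 189.8, 283.7]
ee_rot: [-90.1, 0.0, 9.9]
force: [0.3, 0.4, -0.1]
gripper_width: 14.1
t 1.15 pos [410.6  189.79 283.71] rot [-90.06   0.02   9.91] F [ 0.3   0.44 -0.12] w 14.061309975541652 q [23.39  4.81 97.1  -0.05 78.13 13.5 ]
shift cm [  9.28  13.39 -18.87] turn -0.09421960235232163
```

```bash
python3 -m handwheel '[[0,[2.3,0,-4.5],0],[0,[4.6,2,-9],0],[0,[6.9,5,-13.5],0],[0,[9.3,9,-18.9],0],[0,[9.3,13.4,-18.9],0],[0,[9.3,13.4,-18.9],0]]'; python3 rel.py 534.5 19.7 100 10
python3 - <<'E'
from h import *
for n in ("side","top","wrist"):
    a=vision.grab_frame(n)[:,:,::-1]
    if n!="wrist": a=cv2.resize(a[150:330,150:390],None,fx=3.2,fy=3.2,interpolation=cv2.INTER_CUBIC)
    cv2.imwrite(f"pics/{n}1.png",a)
E
```

```text
time_s: 1.75
ee_pos: [533.4, 17.3, 145.8]
ee_rot: [-90.0, 0.4, 9.8]
force: [-0.5, 0.5, 0.5]
gripper_width: 0.3
t 1.75 pos [533.41  17.27 145.77] rot [-90.03   0.38   9.75] F [-0.54  0.49  0.53] w 0.27253399668269235 q [  0.67  17.9  100.75  -0.1   61.72  -9.03]
shift cm [0.18 4.58 0.22] turn -0.24718719158630087
```

View pics/wrist1.png

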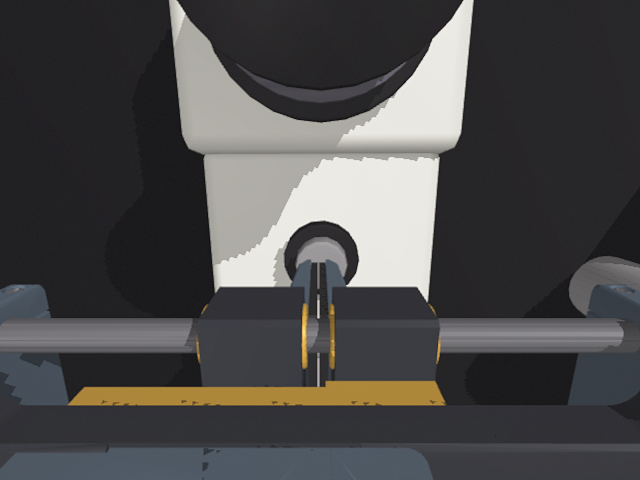

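View pics/top1.png

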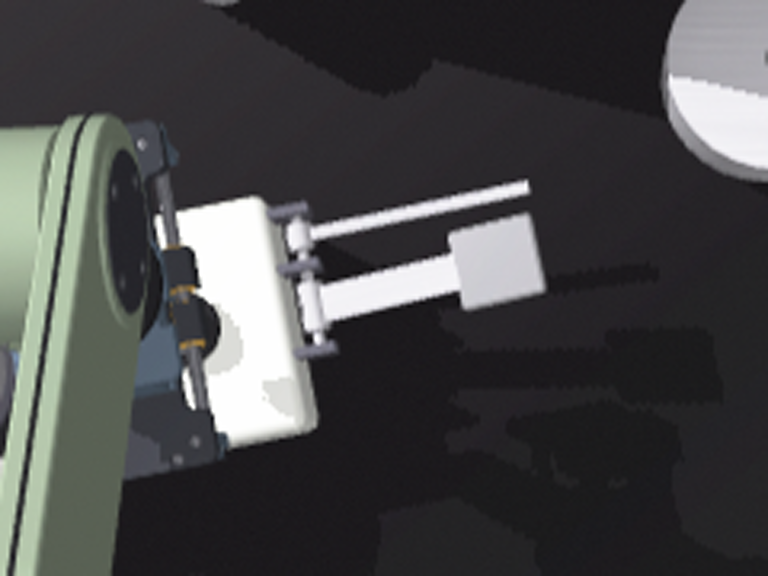

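View pics/side1.png

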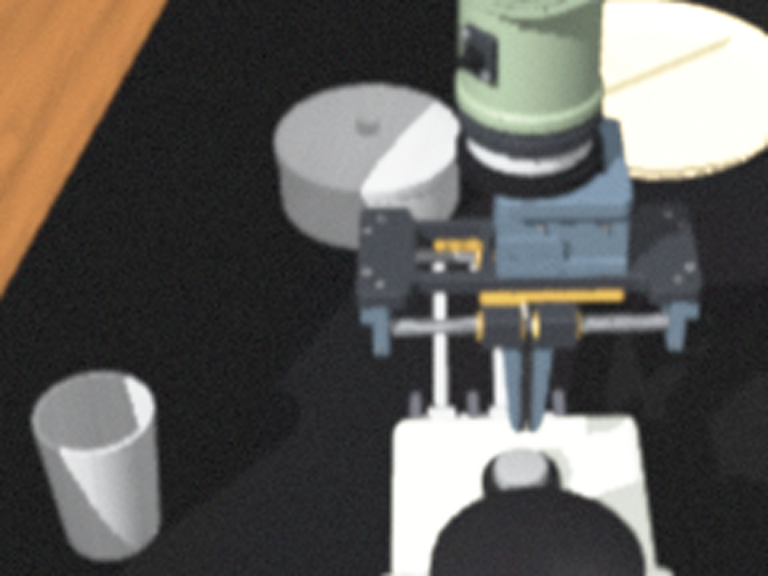

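The wrist view shows the fingertips above the button disc, near (321,262), with the housing ring centred near (321,258). I'll check that against the wrist ray.

```bash
python3 - <<'E'
from h import *
m=vision.camera_model("wrist"); np.set_printoptions(precision=1,suppress=True)
print(plane(m,(321.5,259),98), plane(m,(321.5,258),90)); s=state(); print(s["ee_pos"], proj(m,s["ee_pos"]),proj(m,[534.5,19.7,98]))
E
python3 rel.py 534.5 20 104 10
```

```text
[536.1  20.1  98. ] [536.5  18.2  90. ]
[533.9  19.1 148.6] [317.5 292.7] [318.9 259.2]
t 1.9 pos [533.92  19.1  148.59] rot [-90.01   0.23   9.83] F [-0.1  -0.45  0.8 ] w 0.5220180304150464 q [  0.85  17.72 100.56  -0.05  61.94  -8.96]
shift cm [0.09 4.46 0.08] turn -0.16699275160004667
```

```bash
python3 -m handwheel '[[0,[0.1,2,0.1],0],[0,[0.1,4,0.1],0],[0,[0.1,4.6,0.1],0],[0,[0.1,5,0.1],0],[0,[0.1,5.2,0.1],0],[0,[0.1,5.2,0.1],0]]'; python3 rel.py 534.5 20 92 10
```

```text
time_s: 2.5
ee_pos: [534.6, 21.1, 101.0]
ee_rot: [-90.0, 0.1, 9.9]
force: [-7.6, 1.2, 19.4]
gripper_width: 0.2
t 2.5 pos [534.57  21.11 101.04] rot [-89.99   0.1    9.86] F [-7.64  1.24 19.42] w 0.18793625669984826 q [  1.03  20.46 104.23  -0.    55.41  -8.82]
shift cm [-0.02  0.9  -0.11] turn -0.143628609965889
```

Contact at 19 N with z = 101. I'll back off in small steps and read the force, to tell whether the button has bottomed or I'm on its housing.

```bash
f(){ grep -E "ee_pos|force|time" | tr '\n' ' '; echo; }
python3 -m handwheel '[[0,[0,0,0],0],[0,[0,0,0],0]]'|f
python3 -m handwheel '[[0,[0,-0.1,0],0],[0,[0,-0.1,0],0]]'|f
python3 -m handwheel '[[0,[0,-0.2,0],0],[0,[0,-0.2,0],0]]'|f
python3 -m handwheel '[[0,[0,-0.2,0],0],[0,[0,-0.2,0],0]]'|f
python3 -m handwheel '[[0,[0,-0.2,0],0],[0,[0,-0.2,0],0]]'|f
python3 -m handwheel '[[0,[0,-0.2,0],0],[0,[0,-0.2,0],0]]'|f
```

```text
time_s: 2.7 ee_pos: [535.3, 21.5, 103.7] force: [-2.0, -0.7, 4.0] 
time_s: 2.9 ee_pos: [535.9, 21.7, 105.8] force: [-1.6, 0.0, 1.5] 
time_s: 3.1 ee_pos: [536.4, 21.9, 107.9] force: [0.2, -0.2, 0.5] 
time_s: 3.3 ee_pos: [536.6, 22.0, 109.8] force: [0.5, -0.6, 0.1] 
time_s: 3.5 ee_pos: [536.8, 21.9, 112.0] force: [0.3, -0.4, -0.4] 
time_s: 3.7 ee_pos: [537.0, 22.0, 114.2] force: [0.5, 0.5, 0.1]
```

The force falls 4.0 → 1.5 → 0.5 N over about 4 mm, which is the button's spring, and the 19 N was its end stop. A second press, with a picture, will confirm it.

```bash
python3 -c "
from h import *
cv2.imwrite('pics/w2.png',vision.grab_frame('wrist')[200:320,220:420,::-1]);cv2.imwrite('pics/s2.png',vision.grab_frame('side')[250:320,270:350,::-1])"
python3 rel.py 534.5 20 96 10
python3 -m handwheel '[[0,[-0.2,0.8,-0.2],0],[0,[-0.2,1.4,-0.2],0],[0,[-0.2,1.8,-0.2],0],[0,[-0.2,1.9,-0.2],0],[0,[-0.2,1.9,-0.2],0]]'
python3 -c "
from h import *
cv2.imwrite('pics/w3.png',vision.grab_frame('wrist')[200:320,220:420,::-1]);cv2.imwrite('pics/s3.png',vision.grab_frame('side')[250:320,270:350,::-1])
R=lambda n,h:cv2.resize(cv2.imread(n),(400,h),interpolation=cv2.INTER_CUBIC)
a=np.hstack([np.vstack([R('pics/w%d.png'%i,240),R('pics/s%d.png'%i,350)]) for i in (2,3)]);cv2.imwrite('pics/cmp.png',a)"
python3 rel.py 534.5 20 96 10
```

```text
t 3.8 pos [536.88  21.96 114.05] rot [-90.03  -0.33   9.9 ] F [-0.88 -0.2  -0.5 ] w 0.33889393085868136 q [  1.1   19.65 103.29   0.02  56.73  -8.81]
shift cm [-0.28  1.8  -0.15] turn -0.0958661816744737
time_s: 4.3
ee_pos: [535.9, 19.4, 100.7]
ee_rot: [-90.1, -0.5, 9.9]
force: [-10.1, -1.2, 39.0]
gripper_width: 0.7
t 4.4 pos [535.94  19.45 100.69] rot [-90.08  -0.55   9.9 ] F [-10.12   0.05  38.25] w 0.5913204520494301 q [  0.85  20.29 104.58   0.01  54.58  -9.06]
shift cm [-0.14  0.47  0.08] turn -0.09546682229026793
```

View pics/cmp.png

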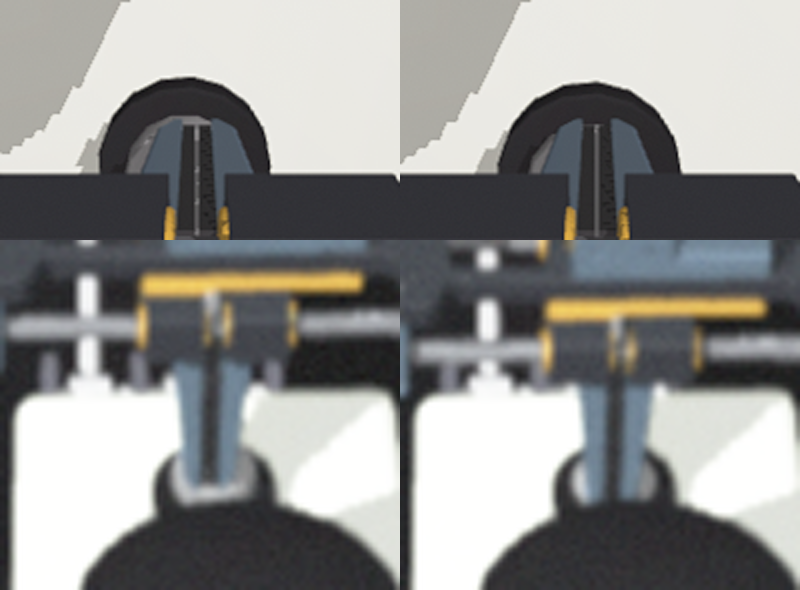

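Both presses stopped hard at z ≈ 100.8 (19 N, then 38 N), and the fingers were inside the ring, so the button was fully down. Now I'll lift straight up and move over the pad.

```bash
python3 -m handwheel '[[0,[0,-1,0],0],[0,[0,-3,0],0],[0,[0,-5,0],0],[0,[0,-5,0],0]]'; python3 rel.py 570 -180 150 10
python3 -c "
from h import *
cv2.imwrite('pics/w4.png',vision.grab_frame('wrist')[:,:,::-1])"
```

```text
time_s: 4.8
ee_pos: [536.8, 19.4, 152.5]
ee_rot: [-90.1, -0.8, 9.9]
force: [0.5, 0.0, 0.1]
gripper_width: 0.5
t 4.8 pos [536.81  19.36 152.52] rot [-90.13  -0.8    9.9 ] F [0.55 0.03 0.14] w 0.5091820103574989 q [  0.84  17.25 100.64  -0.    61.3   -9.06]
shift cm [ -0.16   0.29 -20.21] turn -0.09824653776168724
```

View pics/w4.png

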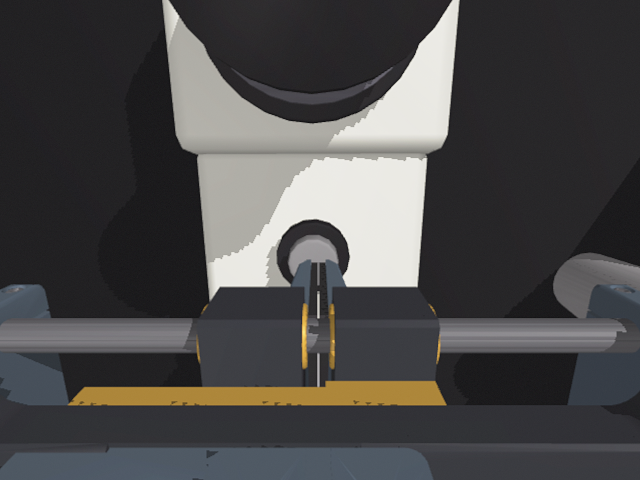

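The button looks as it did before the press, disc at (313,252) inside the ring, so it is back up. Next I move over the pad.

```bash
python3 -m handwheel '[[0,[0,0,-3],0],[0,[0,0,-7],0],[0,[0,0,-11.5],0],[0,[-0.1,0,-16],0],[0,[-0.2,0.2,-19.5],0],[0,[-0.2,0.3,-20.2],0],[0,[-0.2,0.3,-20.2],0],[0,[-0.2,0.3,-20.2],0]]'
python3 - <<'E'
from h import *
for n in ("side","top","wrist"):
    a=vision.grab_frame(n)[:,:,::-1]
    if n!="wrist": a=cv2.resize(a[150:330,150:390],None,fx=3.2,fy=3.2,interpolation=cv2.INTER_CUBIC)
    cv2.imwrite(f"pics/{n}5.png",a)
E
python3 rel.py 570 -180 115 10
```

```text
time_s: 5.65
ee_pos: [567.8, -178.9, 147.1]
ee_rot: [-90.0, -0.5, 9.9]
force: [-0.5, -0.3, -0.1]
gripper_width: 0.5
t 5.8 pos [ 568.39 -178.54  148.15] rot [-90.07  -0.61  10.  ] F [-0.73 -0.34  0.41] w 0.3900389440882746 q [-18.67  22.57  93.04   0.26  63.82 -28.79]
shift cm [ 0.1   3.32 -0.17] turn 2.389269096703117e-05
```

View pics/wrist5.png

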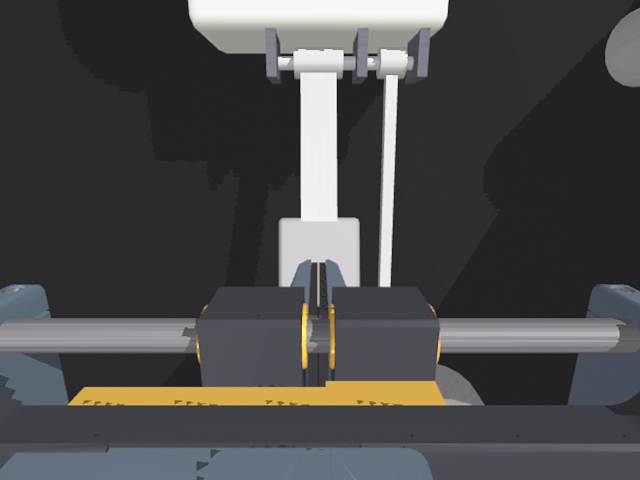

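View pics/side5.png

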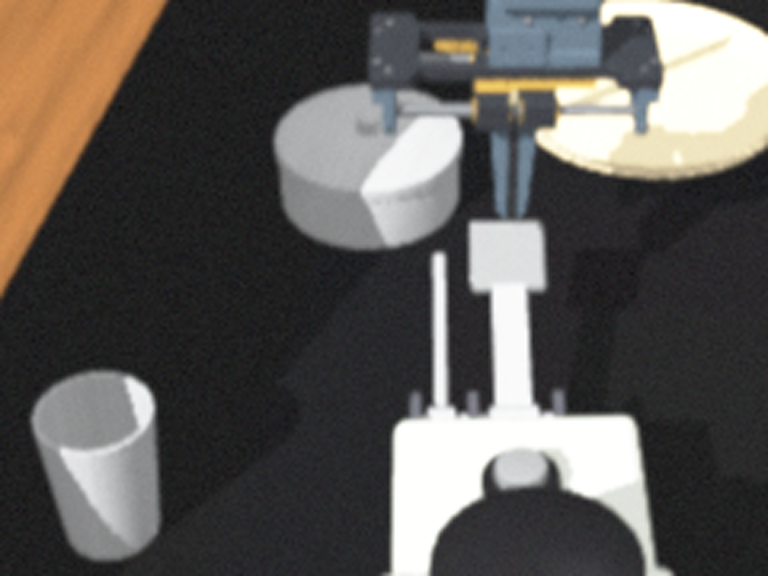

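View pics/top5.png

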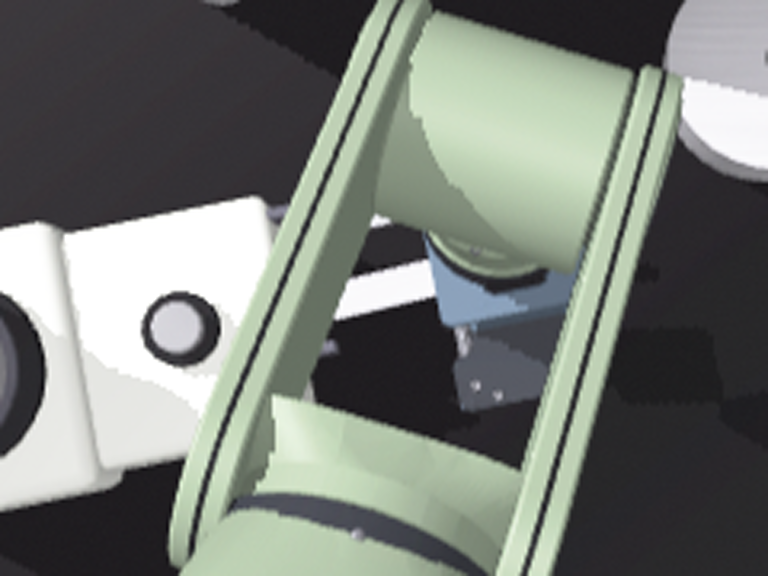

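The fingers are centred on the pad: the wrist view has the pad at 279–360 px and the fingers at 319, with the pointer clear at about 386. The top view shows the button up. I'll descend and feel for contact.

```bash
f(){ grep -E "ee_pos|force|time" | tr '\n' ' '; echo; }
python3 -m handwheel '[[0,[0.1,1.5,-0.1],0],[0,[0.1,2.7,-0.1],0],[0,[0.1,3,-0.1],0],[0,[0.1,3,-0.1],0]]'|f
python3 -m handwheel '[[0,[0,0.4,0],0],[0,[0,0.4,0],0]]'|f
python3 -m handwheel '[[0,[0,0.4,0],0],[0,[0,0.4,0],0]]'|f
python3 -m handwheel '[[0,[0,0.4,0],0],[0,[0,0.4,0],0]]'|f
```

```text
time_s: 6.2 ee_pos: [569.4, -178.8, 117.5] force: [0.5, 0.9, 0.2] 
time_s: 6.4 ee_pos: [569.3, -178.6, 113.4] force: [0.2, 1.0, -0.2] 
time_s: 6.6 ee_pos: [569.8, -178.9, 109.5] force: [0.3, -0.4, 1.8] 
time_s: 6.8 ee_pos: [570.1, -179.1, 105.5] force: [1.1, -0.3, 2.7]
```

Contact came at z ≈ 110, as the geometry predicts. I'll press on to about z = 85 and compare with the pointer there.

```bash
python3 -m handwheel '[[0,[0,0.4,0],0],[0,[0,0.8,0],0],[0,[0,1.2,0],0],[0,[0,1.6,0],0],[0,[0,2,0],0],[0,[0,2,0],0],[0,[0,2,0],0]]'
python3 - <<'E'
from h import *
a=vision.grab_frame("side")[:,:,::-1]; cv2.imwrite("pics/side6f.png",a)
cv2.imwrite("pics/side6.png",cv2.resize(a[205:325,250:370],None,fx=5,fy=5,interpolation=cv2.INTER_CUBIC))
cv2.imwrite("pics/wrist6.png",vision.grab_frame("wrist")[:,:,::-1])
s=state();print(s["ee_pos"],s["force"])
E
```

```text
time_s: 7.5
ee_pos: [570.4, -179.2, 85.5]
ee_rot: [-90.1, -0.6, 10.0]
force: [-0.2, -2.5, 3.8]
gripper_width: 0.3
[ 570.42882085 -179.13633366   85.63515183] [-0.80157511 -1.52509971  3.90299155]
```

View pics/side6.png

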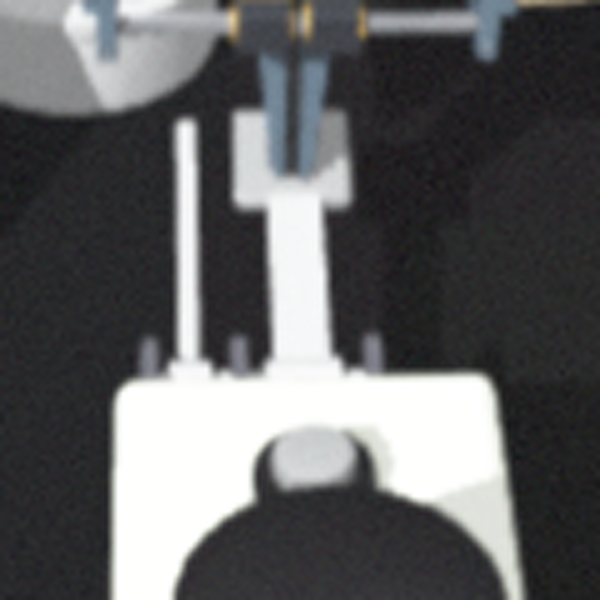

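View pics/wrist6.png

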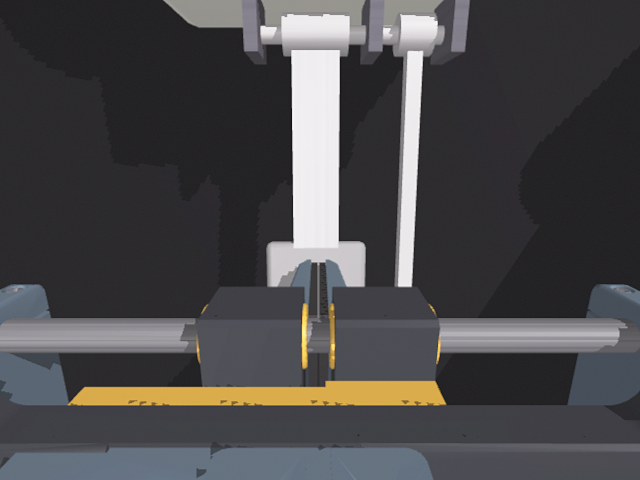

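The side zoom shows the pad's far edge at row ~110 and the pointer tip at row ~120, so they are nearly level. I'll turn both rows into angles, calibrating on the rest image where the angle is a known 0.30 rad.

Run:
```python
from h import *
from scipy.optimize import brentq
ms=vision.camera_model("side"); np.set_printoptions(precision=3,suppress=True)
B=np.array([535,20.]);X=np.array([.985,.1736]);Y=np.array([-.1736,.985])
S=lambda u,v:((u+.5)/5-.5+250,(v+.5)/5-.5+205)
def pt(x,r,a,h=4):
    y=-80-r*np.cos(a)+h*np.sin(a); return np.r_[B+x*X+y*Y,65+r*np.sin(a)+h*np.cos(a)]
def ang(x,r,row): return brentq(lambda a:proj(ms,pt(x,r,a))[1]-S(0,row)[1],-.4,.6)
for n,x,r,row in [("rest pad",0,152.5,70),("now pad",0,152.5,110),("ptr",46,150,120),("ptr",46,150,118)]: 
    a=ang(x,r,row); print(n,a,proj(ms,pt(x,r,a)))
z=lambda r:(85.6-4-65)/r
print("from TCP z: angle",np.arcsin(z(141)),np.arcsin(z(135)))
```

```text
rest pad 0.28092020857554184 [307.339 218.6  ]
now pad 0.100349262998143 [307.086 226.6  ]
ptr 0.0813381234836915 [286.289 228.6  ]
ptr 0.08965665548712107 [286.283 228.2  ]
from TCP z: angle 0.11800417356093641 0.12327495485487465
```

Paddle is at 0.118 rad by both the image and the TCP height; pointer is at about 0.10. I'll lower 2 mm more and hold.

```bash
f(){ grep -E "ee_pos|force|time" | tr '\n' ' '; echo; }
python3 -m handwheel '[[0,[0,0.1,0],0],[0,[0,0.2,0],0],[0,[0,0.2,0],0],[0,[0,0.2,0],0]]'|f
python3 -m handwheel '[[0,[0,0,0],0],[0,[0,0,0],0],[0,[0,0,0],0],[0,[0,0,0],0],[0,[0,0,0],0],[0,[0,0,0],0],[0,[0,0,0],0],[0,[0,0,0],0],[0,[0,0,0],0],[0,[0,0,0],0]]'|f
python3 - <<'E'
from h import *
a=vision.grab_frame("side")[:,:,::-1]
cv2.imwrite("pics/side7.png",cv2.resize(a[205:325,250:370],None,fx=5,fy=5,interpolation=cv2.INTER_CUBIC))
cv2.imwrite("pics/side7f.png",a);cv2.imwrite("pics/top7f.png",vision.grab_frame("top")[:,:,::-1])
s=state();print(s["ee_pos"],s["force"])
E
```

```text
time_s: 8.0 ee_pos: [570.5, -179.3, 83.7] force: [-0.0, -1.4, 4.1] 
time_s: 9.0 ee_pos: [570.5, -179.3, 83.7] force: [-0.0, -2.1, 3.9] 
[ 570.48665975 -179.29770872   83.69519648] [ 0.24104782 -3.32967177  3.13194443]
```

View pics/side7.png

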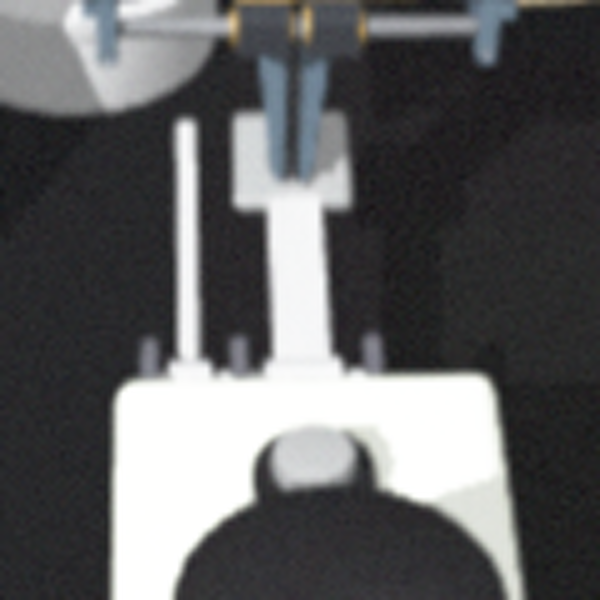

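View pics/side7f.png

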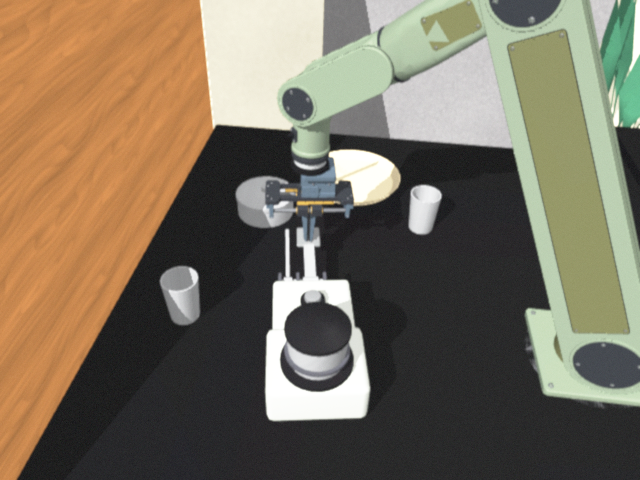

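View pics/top7f.png

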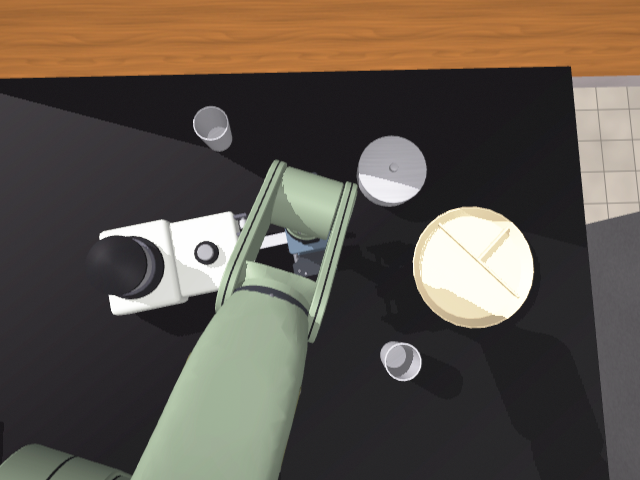

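Nothing else has moved: pointer tip is still at (185,120) in the zoom, and the glasses, box and plate are at the same pixels. The paddle is at about 0.105 rad and the pointer at about 0.10. I'll hold for two more seconds and check again.

```bash
f(){ grep -E "ee_pos|force|time" | tr '\n' ' '; echo; }
for i in 1; do python3 -m handwheel '[[0,[0,0,0],0],[0,[0,0,0],0],[0,[0,0,0],0],[0,[0,0,0],0],[0,[0,0,0],0],[0,[0,0,0],0],[0,[0,0,0],0],[0,[0,0,0],0],[0,[0,0,0],0],[0,[0,0,0],0]]'|f; done
python3 -m handwheel '[[0,[0,0,0],0],[0,[0,0,0],0],[0,[0,0,0],0],[0,[0,0,0],0],[0,[0,0,0],0],[0,[0,0,0],0],[0,[0,0,0],0],[0,[0,0,0],0],[0,[0,0,0],0],[0,[0,0,0],0]]'|f
python3 -c "
from workcell import state,job
s=state();print(s['ee_pos'],s['force'],s['qvel'])
job.job_done()"
```

```text
time_s: 10.1 ee_pos: [570.5, -179.3, 83.7] force: [-0.7, -2.7, 4.5] 
time_s: 11.1 ee_pos: [570.5, -179.3, 83.7] force: [0.5, -2.8, 4.4] 
[ 570.47545353 -179.30560257   83.67025613] [ 0.45843331 -2.77766307  4.40962887] [-0.05011366  0.0123443   0.02005588  0.04132785  0.01624581  0.02913713]
the job is handed in; nothing more can be done
```

I pressed the start button fully down twice, then pushed the speed paddle level with the preset pointer and handed the job in at 11.1 s with the gripper still pressing it. No verdict was reported; the checks below are my own.

- **Start button:** Both presses stopped hard at z ≈ 101 mm (19 N, then 38 N), so I take the button as fully down. The second press, made to confirm the first, came close to 40 N, though it was carried by the fingertips. The pictures after lifting showed the button back up.
- **Paddle:** It was held still for about 3 s with a steady 4.4 N upward force. Its angle was about 0.105 rad against about 0.10 rad for the pointer, well inside the 0.08 rad limit.
- **Angle accuracy:** The camera read the paddle's known rest angle 0.02 rad low, so I corrected both angles by that amount. The corrected paddle angle then agreed with the fingertip height.
- **Left alone:** In my last pictures, about 2 s before handing in, the pointer, plate, glasses and spice box were at the same pixel positions as at the start.

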